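# Eject a tray end from its jig and press it home in the tray

### The arm

A 6-joint arm with a two-finger parallel gripper is mounted at the origin on the work surface. World frame = base frame: x ahead of the robot, y to its left, z up, the work surface at z = 0. Lengths are in m, angles in rad, forces in N, time in s.
With the tool pointing down it reaches from about 0.3 to 1 m from the base axis. Payload 5.1 kg.
Tool frame: the origin (TCP) lies between the finger pads; the fingertips stand 8 mm ahead of it and the grasp point (between the pads) lies 11 mm behind it; z points along the fingers, y is the line along which they close (so a half turn about z gives the same grasp; the last joint's range is limited). The gripper opens to 95 mm and grips with 3 to 60 N. Pads are 20 mm wide; open, the fingers measure 119 mm over their backs; the gripper's body (75 mm by 180 mm) begins 59 mm behind the grasp point.
Start: joints at [1.184, 0.124, 1.65, -0, 1.367, -0.083], TCP at [0.194, 0.62, 0.223] pointing down, gripper open.
Joint ranges: [-2.61, 2.61], [-1.02, 2.33], [0.03, 2.71], [-1.35, 4.49], [0.32, 2.68], [-2.91, 2.91]. Speed limits (rad/s): [2.57, 2.57, 3.14, 3.14, 3.14, 3.14].

### API

Orientations are given as a 3x3 rotation matrix whose columns are the frame's x, y, z axes.
In Python, from bench import monitor, imaging, ticket gives the robot as it stands.
- The arm moves only by the tool step_arm, never from a script. Its argument "motion" is a list of rows, each a list of 7 numbers: the shift along the tool's x, y, z as a fraction of full scale, then the turn, a rotation vector about the tool's x, y, z as a fraction of full scale, then the opening, from -1 (shut) to 1 (fully open). In form: [[dx, dy, dz, rx, ry, rz, hand], ...]. A call has 1 to 10 rows; each row is the pose to reach, as a shift and turn from the pose commanded when the call began, along the tool's axes at that moment; what a row does not reach only later rows make up. Full scale, the value 1, is 30 cm for a shift and 45 degrees for a turn. A row lasts 1/12 s, in which the tool goes at most 41.7 mm and 7.16 degrees, less where a joint would pass 70% of its speed; a pose out of reach is approached as far as the arm can. A call with a number of a shift or a turn outside -1 to 1 is refused whole. A call with a gripper value outside its range is refused whole. The fingers move at their own pace and stop on an object; the grip force is fixed at half the most. Time passes only in rows, so rows that repeat a pose let the fingers close. It gives the time, the measured TCP pose, the force, the opening and the grip force at its end, in the units of the state.
- monitor.sense(): the state, without advancing time (a new reading comes with each control period).
- imaging.get_image(name): name is "scene" or "side" or "wrist"; returns a dict with "pixels" (480x640x3 uint8, red, green, blue), "fovy" (degrees; the focal length in pixels is half the picture's height over the tangent of half this angle, whatever the lens; pixels are square), "cx", "cy" (the principal point, pixels), "R" (3x3) and "t" (3): a world point X has camera coordinates R X + t. Camera axes: x right, y down, z forward; pixel columns grow to the right and rows downward; lengths in m; the calibration is good to about 2 mm. A picture is of the moment at which its call begins. There is no depth.
- ticket.job_done(): hands the job in; it is judged then, once.
The state is a dict: "time_s": time; "joint_pos": joint angles; "qd": joint speeds; "effort": joint torques, N m; "tcp_pos": TCP position; "tool_rot": TCP orientation; "contact_force": force on the tool from outside, world axes, zero at the start; "ft_torque": the same for the moment, N m; "finger_gap": finger opening in m; "grip_force": force on a finger pad.
Only numpy, scipy, OpenCV 4.12 (cv2) and the standard library are available. Lean on these libraries where they do the work, as an engineer would, in place of code of your own. Each camera call takes 0.05 s, during which the arm holds its last target. There are 200 camera calls.

### The job

Push the red plate of the jig's spring ejector all the way in, so that the wooden tray end held in the jig comes out at the other end, and let the ejector spring back. Draw the tray end fully out, stand it hand hole up in the two slotted corners at the open end of the tray, and press it down past the spring clips until it is fully home on the tray floor. Force neither the ejector nor the tray end, and leave the glue bottle, jar, tape roll and sanding block where they are.

Things in the scene. Friction and masses are not known exactly. Their poses are not given: they have to be found in the camera images.
- jig: Jig fixed to the bench; origin: centre of its underside. Plywood base 90 (x) x 250 (y) x 10 mm high. Two grey cheeks (y -66 to +65, outer faces x +-24.5, tops 70 mm above bench) form a 13 mm wide slot along y, open at -y. Two metal straps across them (y +-34 to +-56, tops 80 mm high) stop the part being lifted out. Dark steel block at y +85 to +115, 58 mm high, carries the ejector rod.
- jig_mouth (a point): Middle of the slot's floor at its open end: 66 mm from the jig's origin along -y, 10 mm above the bench; axes as the jig's. The part leaves along -y onto the base, which runs on 59 mm past the mouth. A sprung pad at jig y = -40 grips the part sideways: about 4 N of drag.
- panel: Brown wooden tray end, 130 mm long (y), 10 thick (x), 46 high at the ends, 60 over the middle 74 mm; hand hole 50 long, 32 to 46 mm up. About 70 g. Origin: centre of underside, z up. Same either way round. Starts upright, wholly inside the jig slot; pinch it across its 10 mm at the protruding end, and drawn out some 80 mm it can be regrasped at its middle while the jig holds the rest.
- tray: Wooden tray fixed to the bench, 184 (x) x 152 (y) mm, walls 50 high, floor 6 thick; origin: centre of underside. The -x end is open. At each -x corner two posts (12 mm thick in x, |y| 52 to 68, 56 high, round tops) form a slot 13 mm wide in x; 136 mm between the side walls. The posts cover 13 to 16 mm of each end of the tray end, so it must be held near its middle to be let in.
- slot (a point): Middle between the two slots on the tray floor, 6 mm above the bench, at tray x = -75, y = 0; axes as the tray's. Home, the tray end's origin lies here within 2 mm, its y parallel to this y. A sprung clip in each slot, 22 mm above the floor, 4 mm into the slot from its -x side: the part drops freely to about 25 to 30 mm above the floor, then takes 8 to 16 N of pressing.
- glue: White glue bottle with an orange cap, diameter 60 mm, 170 mm high; origin at the underside. Leave it.
- jar: Amber jar with a steel cap, diameter 64 mm, 80 mm high; origin at the underside. Leave it.
- tape: Cream roll of masking tape lying flat, diameter 96 mm, 25 mm high; origin at the underside. Leave it.
- block: Cork sanding block with a red sole, 70 x 60 x 32 mm; origin at the underside. Leave it.
- ejector: Spring ejector: rod with a red upright push plate, 44 (x) x 8 (y) x 44 (z) mm. Origin: plate centre, 40 mm above the bench; axes as the jig's. Pushed on its +y face towards -y: at rest it lies at jig y = +169 mm, fully in at its stop +124. The spring pushes back with 3 N at rest, 8.5 N fully in; with the part's drag about 13 N. Fully in, about 37 mm of the part stick out of the mouth.

How it is judged:
By the outcome, as a careful person would: the job done as asked, in the order asked, and still so for the second after the job is handed in, with the robot touching nothing.
It also fails if it takes over 58 s, if anything falls off the work surface, if the arm or the gripper's body presses on something with over 40 N, if the wrist force passes 120 N, or if a joint passes its speed limit or range.

## Working session

There is one attempt and no reset: what is moved stays moved. The work goes in short steps, Python scripts to look and compute and a tool call to move; the robot and the scene stay as the last step left them, time stands still between calls to the robot, and variables do not carry over. Pictures are saved under pics/ and viewed, at most 10 in all, crops included, and the job is handed in when it is done.

Besides the shell and the picture viewer there is one more tool, called after ">>>" as name(argument=value, ...) on one line, values as JSON. step_arm: Moves the arm, as the interface text tells. Shift numbers are shares of 30 cm and turn numbers shares of 45 degrees, none past 1 either way. Its arguments: {"type":"object","properties":{"motion":{"type":"array"}},"required":["motion"]}

```bash
mkdir -p pics; ls; cat > h.py <<'E'
import numpy as np, cv2
from bench import monitor, imaging, ticket
def grab(n,f=None):
    d=imaging.get_image(n)
    if f: cv2.imwrite('pics/'+f,d['pixels'][:,:,::-1])
    np.save('pics/'+n+'.npy',d,allow_pickle=True)
    return d
def load(n): return np.load('pics/'+n+'.npy',allow_pickle=True).item()
def ray(d,u,v):
    f=240/np.tan(np.radians(d['fovy'])/2); R=np.array(d['R']);t=np.array(d['t'])
    c=-R.T@t; w=R.T@np.array([(u-d['cx'])/f,(v-d['cy'])/f,1]); return c,w/np.linalg.norm(w)
def onz(d,u,v,z):
    c,w=ray(d,u,v); return c+w*(z-c[2])/w[2]
def proj(d,X):
    f=240/np.tan(np.radians(d['fovy'])/2); p=np.array(d['R'])@np.array(X)+np.array(d['t']); return np.array([d['cx']+f*p[0]/p[2],d['cy']+f*p[1]/p[2]])
E
python3 - <<'E'
from h import *
for n in ['scene','side','wrist']:
    d=grab(n,n+'0.png'); print(n,d['fovy'],np.round(-np.array(d['R']).T@np.array(d['t']),3),np.round(d['R'],2).tolist())
s=monitor.sense(); print({k:np.round(v,3).tolist() for k,v in s.items()})
E
```

```text
pics
scene 51.943796180914 [ 1.049 -0.559  1.114] [[0.74, 0.67, 0.0], [0.56, -0.62, -0.54], [-0.36, 0.4, -0.84]]
side 54.762537947294426 [ 0.536 -1.071  0.631] [[1.0, -0.04, -0.02], [-0.03, -0.47, -0.88], [0.02, 0.88, -0.47]]
wrist 71.78709020169961 [0.123 0.642 0.383] [[0.3, 0.95, -0.0], [0.92, -0.29, 0.27], [0.25, -0.08, -0.96]]
{'time_s': 0.15, 'joint_pos': [1.184, 0.124, 1.651, 0.0, 1.368, -0.083], 'qd': [0.001, -0.002, -0.005, -0.0, 0.0, -0.0], 'effort': [0.001, -41.819, -36.047, 0.077, 0.047, -0.0], 'tcp_pos': [0.194, 0.62, 0.222], 'tool_rot': [[-0.954, 0.299, -0.001], [0.299, 0.954, -0.001], [0.0, -0.002, -1.0]], 'contact_force': [-0.504, 0.319, 0.649], 'ft_torque': [0.006, -0.035, 0.051], 'grip_force': 0.0, 'finger_gap': 0.095}
```

View pics/scene0.png

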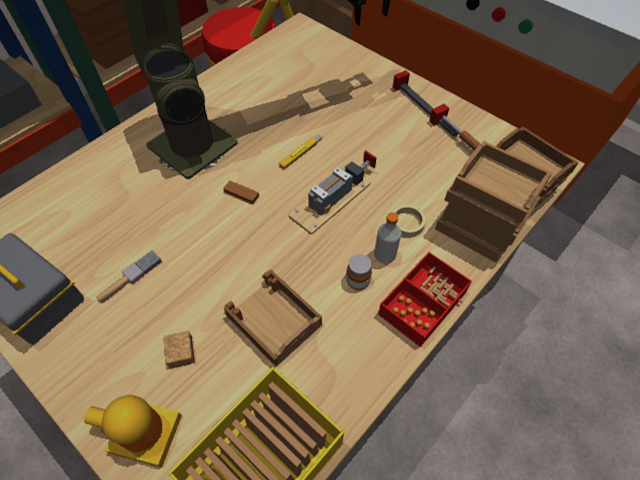

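View pics/side0.png

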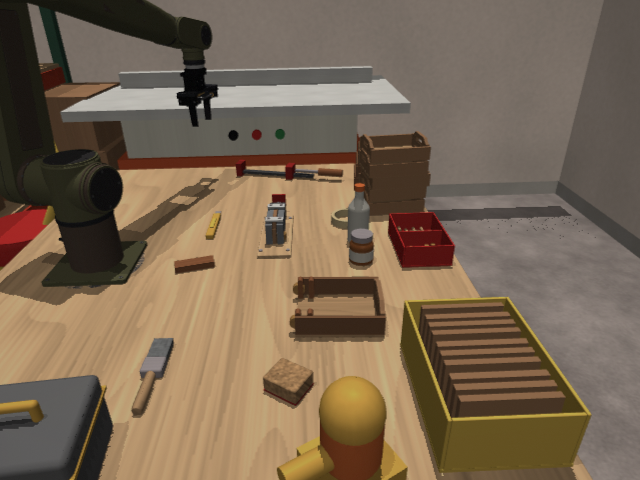

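The scene view shows the red plate at about (370,158), the jig's base front corners at (290,213) and (313,231), and the tray's open end with its posts at (235,310) and (270,280). The side view agrees: plate (279,199), tray (340,305).

```bash
python3 - <<'E'
from h import *
d=load('scene')
for n,u,v,z in [('plate',370,158,.04),('baseL',290,213,.01),('baseR',313,231,.01),('trayA',226,313,.05),('trayfar',321,317,.05),('traynear',276,355,.05),('trayleft',265,278,.05),('glue',387,258,0),('cap',392,217,.165),('jar',360,258,.08),('tape',408,220,.025),('block',178,345,.032)]:
    print(n,np.round(onz(d,u,v,z),3))
p=load('side')
for n,u,v,z in [('plate',279,199,.04),('baseL',258,255,.01),('baseR',291,255,.01),('glue',360,186,.17),('jar',361,236,.08)]:
    print(n,np.round(onz(p,u,v,z),3))
E
```

```text
plate [0.473 0.295 0.04 ]
baseL [0.422 0.005 0.01 ]
baseR [0.511 0.003 0.01 ]
trayA [ 0.538 -0.331  0.05 ]
trayfar [ 0.713 -0.188  0.05 ]
traynear [ 0.7   -0.326  0.05 ]
trayleft [ 0.539 -0.202  0.05 ]
glue [0.713 0.075 0.   ]
cap [0.7   0.081 0.165]
jar [ 0.687 -0.015  0.08 ]
tape [0.687 0.197 0.025]
block [ 0.508 -0.457  0.032]
plate [0.473 0.3   0.04 ]
baseL [ 0.424 -0.001  0.01 ]
baseR [ 0.511 -0.007  0.01 ]
glue [0.7   0.069 0.17 ]
jar [ 0.691 -0.043  0.08 ]
```

>>> step_arm(motion=[[-0.68,-0.65,-0.113,0,0,0.807,-1],[-0.68,-0.65,-0.113,0,0,0.807,-1],[-0.68,-0.65,-0.113,0,0,0.807,-1],[-0.68,-0.65,-0.113,0,0,0.807,-1],[-0.68,-0.65,-0.113,0,0,0.807,-1],[-0.68,-0.65,-0.113,0,0,0.807,-1],[-0.68,-0.65,-0.113,0,0,0.807,-1],[-0.68,-0.65,-0.113,0,0,0.807,-1]])

```text
time_s: 0.82
tcp_pos: [0.3333, 0.3693, 0.2575]
tool_rot: [[-0.587, 0.809, 0.003], [0.809, 0.587, -0.001], [-0.002, 0.002, -1.0]]
contact_force: [0.1, -0.4, 0.5]
finger_gap: 0.0475
grip_force: 0.0
```

```bash
cat >> h.py <<'E'
def go(P,yaw=90,tilt=None):
    "shift & turn fractions to reach TCP P, tool down, tool x at yaw deg"
    from scipy.spatial.transform import Rotation as Ro
    s=monitor.sense(); T=np.array(s['tool_rot']); a=np.radians(yaw)
    G=np.array([[np.cos(a),np.sin(a),0],[np.sin(a),-np.cos(a),0],[0,0,-1]])
    print('at',np.round(s['tcp_pos'],4),'t',round(s['time_s'],2),'F',np.round(s['contact_force'],1),'gap',round(s['finger_gap'],4))
    print('cmd',np.round(T.T@(np.array(P)-s['tcp_pos'])/.3,4),np.round(Ro.from_matrix(T.T@G).as_rotvec()/np.radians(45),4))
E
python3 -c "
from h import *
go([.467,.126,.29])"
```

```text
at [0.3333 0.3693 0.2575] t 0.82 F [ 0.1 -0.4  0.5] gap 0.0475
cmd [-0.9184 -0.1152 -0.1067] [0.0028 0.0018 0.7992]
```

>>> step_arm(motion=[[-0.92,-0.115,-0.107,0.003,0.002,0.8,-1],[-0.92,-0.115,-0.107,0.003,0.002,0.8,-1],[-0.92,-0.115,-0.107,0.003,0.002,0.8,-1],[-0.92,-0.115,-0.107,0.003,0.002,0.8,-1],[-0.92,-0.115,-0.107,0.003,0.002,0.8,-1],[-0.92,-0.115,-0.107,0.003,0.002,0.8,-1],[-0.92,-0.115,-0.107,0.003,0.002,0.8,-1],[-0.92,-0.115,-0.107,0.003,0.002,0.8,-1],[-0.92,-0.115,-0.107,0.003,0.002,0.8,-1]])

```text
time_s: 1.57
tcp_pos: [0.4667, 0.1294, 0.2884]
tool_rot: [[-0.002, 1.0, -0.003], [1.0, 0.002, 0.001], [0.001, -0.003, -1.0]]
contact_force: [0.3, 0.7, 0.1]
finger_gap: 0.0002
grip_force: 0.0
```

```bash
python3 -c "
from h import *
d=grab('wrist','w1.png'); np.save('pics/w1.npy',d,allow_pickle=True)
go([.6,-.31,.29])"
```

```text
at [0.4661 0.1303 0.2882] t 1.62 F [0.7 0.5 0.3] gap 0.0001
cmd [-1.4695  0.4405 -0.0094] [-0.0048 -0.0016  0.005 ]
```

View pics/w1.png

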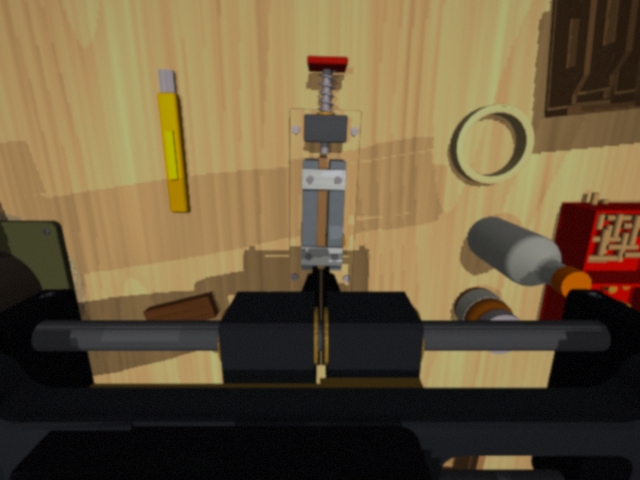

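The wrist view shows the red plate at (328,63), the steel block at (326,128), the rear strap at (323,179), the front strap near (322,256), partly hidden, and the cheeks between them. The jig is close to parallel to world y.

```bash
python3 - <<'E'
from h import *
d=load('w1'); im=d['pixels'].astype(int); r,g,b=im[...,0],im[...,1],im[...,2]
def big(m,win,n=1):
    u0,v0,u1,v1=win; M=np.zeros(m.shape,np.uint8); M[v0:v1,u0:u1]=m[v0:v1,u0:u1]
    c=sorted(cv2.findContours(M,cv2.RETR_EXTERNAL,cv2.CHAIN_APPROX_NONE)[0],key=cv2.contourArea)[-n:]
    for k in c: print(cv2.boundingRect(k),cv2.contourArea(k))
    return c
red=big((r>90)&(g<60)&(b<60),(290,40,370,90))[0]
x,y,w,h=cv2.boundingRect(red)
# profile of column for plate
print('plate col',[tuple(im[v,328]) for v in range(54,75,2)])
print('plate back edge top', onz(d,x,y+.0,.062),onz(d,x+w,y,.062))
wh=(abs(r-b)<25)&(r>125)
for c in big(wh,(295,150,355,275),2):
    q=cv2.boxPoints(cv2.minAreaRect(c)); print(np.round(q,1).tolist()); print(np.round([onz(d,*p,.08) for p in q],4).tolist())
# cheeks/block
dk=(abs(r-b)<30)&(r<140)&(r>0)
c=big(dk,(280,105,370,148))[0]; q=cv2.boxPoints(cv2.minAreaRect(c)); print('block',np.round([onz(d,*p,.058) for p in q],4).tolist())
for v in (200,220,240):
    row=im[v,296:352]; br=[296+i for i in range(56) if row[i][0]-row[i][2]>25 and 296+i>310 and 296+i<338]
    gr=[296+i for i in range(56) if row[i][0]-row[i][2]<=20]
    print(v,br[0],br[-1],gr[0],gr[-1],'slot x',onz(d,(br[0]+br[-1]+1)/2,v,.07)[:2],'outer',onz(d,gr[0],v,.07)[:2],onz(d,gr[-1]+1,v,.07)[:2])
E
```

```text
(308, 57, 39, 8) 211.0
plate col [(np.int64(176), np.int64(153), np.int64(99)), (np.int64(157), np.int64(97), np.int64(61)), (np.int64(154), np.int64(20), np.int64(9)), (np.int64(154), np.int64(13), np.int64(6)), (np.int64(130), np.int64(12), np.int64(5)), (np.int64(70), np.int64(5), np.int64(1)), (np.int64(40), np.int64(3), np.int64(3)), (np.int64(49), np.int64(29), np.int64(30)), (np.int64(75), np.int64(67), np.int64(70)), (np.int64(78), np.int64(74), np.int64(75)), (np.int64(87), np.int64(82), np.int64(84))]
plate back edge top [0.45291825 0.29365232 0.062     ] [0.49410889 0.29368135 0.062     ]
(328, 248, 15, 6) 58.5
(302, 168, 44, 23) 806.5
[[328.0, 248.0], [342.0, 248.0], [342.0, 253.0], [328.0, 253.0]]
[[0.4752, 0.088, 0.08], [0.4916, 0.088, 0.08], [0.4917, 0.0819, 0.08], [0.4753, 0.0819, 0.08]]
[[302.0, 168.0], [345.0, 168.0], [345.0, 190.0], [302.0, 190.0]]
[[0.4461, 0.1797, 0.08], [0.4932, 0.1798, 0.08], [0.4937, 0.1558, 0.08], [0.4458, 0.1557, 0.08]]
(304, 115, 43, 33) 1108.0
block [[0.4478, 0.2363, 0.058], [0.4946, 0.2363, 0.058], [0.4953, 0.2019, 0.058], [0.4474, 0.2018, 0.058]]
200 318 327 303 343 slot x [0.46924817 0.14288169] outer [0.44616105 0.14283523] [0.49347957 0.14293046]
220 317 326 303 342 slot x [0.46815542 0.1192577 ] outer [0.44586178 0.1192082 ] [0.49278562 0.11931238]
240 317 326 302 341 slot x [0.46821887 0.09484631] outer [0.44435929 0.09478823] [0.49206845 0.09490437]
```

```bash
python3 -c "
from h import *
go([.474,.34,.14],88.5)"
```

```text
at [0.4661 0.1303 0.2882] t 1.62 F [0.7 0.5 0.3] gap 0.0001
cmd [0.6981 0.0308 0.4948] [-0.0048 -0.0015  0.0383]
```

>>> step_arm(motion=[[0.698,0.031,0.495,-0.005,-0.0015,0.038,-1],[0.698,0.031,0.495,-0.005,-0.0015,0.038,-1],[0.698,0.031,0.495,-0.005,-0.0015,0.038,-1],[0.698,0.031,0.495,-0.005,-0.0015,0.038,-1],[0.698,0.031,0.495,-0.005,-0.0015,0.038,-1],[0.698,0.031,0.495,-0.005,-0.0015,0.038,-1],[0.698,0.031,0.495,-0.005,-0.0015,0.038,-1],[0.698,0.031,0.835,-0.005,-0.0015,0.038,-1],[0.698,0.031,0.835,-0.005,-0.0015,0.038,-1],[0.698,0.031,0.835,-0.005,-0.0015,0.038,-1]])

```text
time_s: 2.45
tcp_pos: [0.4695, 0.3397, 0.0331]
tool_rot: [[0.022, 1.0, -0.005], [1.0, -0.022, -0.004], [-0.004, -0.005, -1.0]]
contact_force: [-1.2, -1.1, 0.4]
finger_gap: 0.0007
grip_force: 0.0
```

```bash
python3 -c "
from h import *
go([.474,.312,.037],88.5); go([.472,.264,.037],88.5)"
```

```text
at [0.4695 0.3397 0.0331] t 2.45 F [-1.2 -1.1  0.4] gap 0.0007
cmd [-0.0921  0.017  -0.0128] [-0.0067  0.0056  0.0056]
at [0.4695 0.3397 0.0331] t 2.45 F [-1.2 -1.1  0.4] gap 0.0007
cmd [-0.2522  0.0138 -0.012 ] [-0.0067  0.0056  0.0056]
```

>>> step_arm(motion=[[-0.04,0,-0.01,0,0,0,-1],[-0.08,0,-0.01,0,0,0,-1],[-0.1,0,-0.01,0,0,0,-1],[-0.12,0,-0.01,0,0,0,-1],[-0.14,0,-0.01,0,0,0,-1],[-0.16,0,-0.01,0,0,0,-1],[-0.18,0,-0.01,0,0,0,-1],[-0.2,0,-0.01,0,0,0,-1],[-0.22,0,-0.01,0,0,0,-1],[-0.22,0,-0.01,0,0,0,-1]])

```text
time_s: 3.28
tcp_pos: [0.4735, 0.2758, 0.044]
tool_rot: [[0.027, 1.0, 0.005], [1.0, -0.027, 0.006], [0.006, 0.005, -1.0]]
contact_force: [-1.3, 8.8, -0.7]
finger_gap: 0.0005
grip_force: 4.1
```

>>> step_arm(motion=[[-0.01,0,0.01,0,0,0,-1],[-0.02,0,0.01,0,0,0,-1],[-0.027,0,0.01,0,0,0,-1],[-0.027,0,0.01,0,0,0,-1]])

```text
time_s: 3.62
tcp_pos: [0.4745, 0.2693, 0.0427]
tool_rot: [[0.027, 1.0, 0.008], [1.0, -0.027, 0.009], [0.009, 0.008, -1.0]]
contact_force: [-2.2, 11.7, 4.0]
finger_gap: 0.0005
grip_force: 5.8
```

>>> step_arm(motion=[[-0.007,0,0,0,0,0,-1],[-0.014,0,0,0,0,0,-1],[-0.014,0,0,0,0,0,-1]])

```text
time_s: 3.87
tcp_pos: [0.4744, 0.2654, 0.0427]
tool_rot: [[0.027, 1.0, 0.008], [1.0, -0.027, 0.009], [0.01, 0.008, -1.0]]
contact_force: [-2.5, 13.0, 3.3]
finger_gap: 0.0003
grip_force: 6.2
```

>>> step_arm(motion=[[-0.005,0,0,0,0,0,-1],[-0.005,0,0,0,0,0,-1],[-0.005,0,0,0,0,0,-1]])

```text
time_s: 4.12
tcp_pos: [0.4744, 0.264, 0.0427]
tool_rot: [[0.027, 1.0, 0.008], [1.0, -0.027, 0.009], [0.01, 0.008, -1.0]]
contact_force: [-2.6, 13.7, 3.8]
finger_gap: 0.0003
grip_force: 6.5
```

>>> step_arm(motion=[[-0.005,0,0,0,0,0,-1],[-0.005,0,0,0,0,0,-1]])

```text
time_s: 4.28
tcp_pos: [0.4744, 0.2626, 0.0427]
tool_rot: [[0.027, 1.0, 0.008], [1.0, -0.027, 0.01], [0.01, 0.008, -1.0]]
contact_force: [-1.9, 14.0, 4.0]
finger_gap: 0.0003
grip_force: 6.7
```

>>> step_arm(motion=[[-0.005,0,0,0,0,0,-1],[-0.005,0,0,0,0,0,-1]])

```text
time_s: 4.45
tcp_pos: [0.4744, 0.2622, 0.0427]
tool_rot: [[0.028, 1.0, 0.008], [1.0, -0.028, 0.012], [0.013, 0.008, -1.0]]
contact_force: [-1.8, 18.1, 1.9]
finger_gap: 0.0001
grip_force: 8.9
```

The plate has reached its stop: the force rises while the position stays put. Backing off gently.

>>> step_arm(motion=[[0.03,0,0,0,0,0,-1],[0.06,0,0,0,0,0,-1],[0.09,0,0,0,0,0,-1],[0.12,0,0,0,0,0,-1],[0.15,0,0,0,0,0,-1],[0.18,0,0,0,0,0,-1],[0.23,0,0,0,0,0,-1],[0.27,0,-0.1,0,0,0,-0.6],[0.27,0,-0.3,0,0,0,-0.6],[0.27,0,-0.4,0,0,0,-0.6]])

```text
time_s: 5.28
tcp_pos: [0.4719, 0.3379, 0.1503]
tool_rot: [[0.024, 1.0, -0.004], [1.0, -0.024, -0.004], [-0.004, -0.004, -1.0]]
contact_force: [0.5, 0.5, -0.2]
finger_gap: 0.0153
grip_force: 0.0
```

```bash
python3 - <<'E'
from h import *
d=grab('scene'); im=d['pixels']
p=grab('side'); 
a=cv2.resize(im[140:240,270:400],None,fx=4,fy=4,interpolation=cv2.INTER_CUBIC)
b=cv2.resize(p['pixels'][180:270,235:325],None,fx=3,fy=3,interpolation=cv2.INTER_CUBIC)
c=np.zeros((400,800,3),np.uint8); c[:,:520]=a; c[:270,525:795]=b
cv2.imwrite('pics/e.png',c[:,:,::-1])
go([.4665,.03,.18],88.5)
for y in(.056,.019): print(proj(d,[.467,y,.056]),proj(p,[.467,y,.056]))
E
```

```text
at [0.4777 0.3409 0.1599] t 5.38 F [ 0.6 -0.1  0.3] gap 0.0179
cmd [-1.0365 -0.0108 -0.0733] [ 0.0162 -0.0076  0.0019]
[313.94446956 200.65646188] [274.16080902 229.35466617]
[304.71281377 208.62641856] [273.68498864 235.71000411]
```

View pics/e.png

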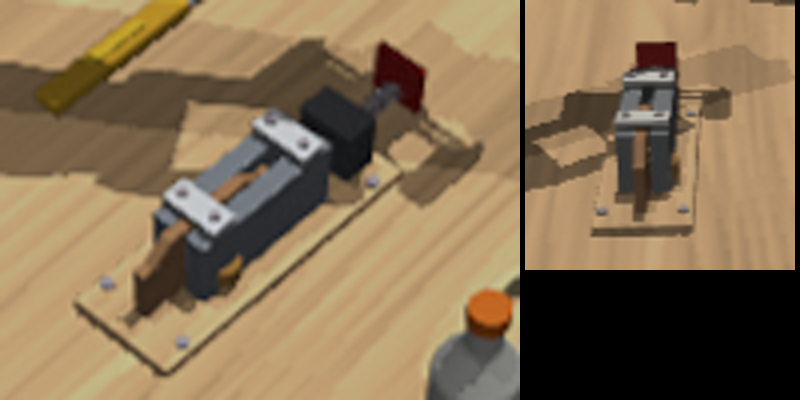

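The view shows the tray end protruding, its end at scene (304,212), which matches the predicted y ≈ 0.019. The ejector is back at rest.

>>> step_arm(motion=[[-1,-0.011,-0.05,0.016,-0.008,0,-0.16],[-1,-0.011,-0.05,0.016,-0.008,0,-0.16],[-1,-0.011,-0.05,0.016,-0.008,0,-0.16],[-1,-0.011,-0.05,0.016,-0.008,0,-0.16],[-1,-0.011,-0.05,0.016,-0.008,0,-0.16],[-1,-0.011,-0.05,0.016,-0.008,0,-0.16],[-1,-0.011,-0.05,0.016,-0.008,0,-0.16],[-1,-0.011,-0.05,0.016,-0.008,0,-0.16],[-1,-0.011,-0.05,0.016,-0.008,0,-0.16],[-1,-0.011,-0.05,0.016,-0.008,0,-0.16]])

```text
time_s: 6.22
tcp_pos: [0.4627, 0.0385, 0.1661]
tool_rot: [[0.026, 1.0, -0.013], [1.0, -0.026, -0.006], [-0.006, -0.013, -1.0]]
contact_force: [-0.3, 0.2, -0.5]
finger_gap: 0.04
grip_force: 0.0
```

```bash
python3 -c "
from h import *
go([.4665,.032,.034],88.5)"
```

```text
at [0.4627 0.0385 0.1661] t 6.22 F [-0.3  0.2 -0.5] gap 0.04
cmd [-0.0185  0.0189  0.4403] [-0.0161  0.008  -0.0003]
```

>>> step_arm(motion=[[-0.02,0.01,0.15,-0.014,0.0075,0,-0.16],[-0.02,0.01,0.28,-0.014,0.0075,0,-0.16],[-0.02,0.01,0.28,-0.014,0.0075,0,-0.16],[-0.02,0.01,0.28,-0.014,0.0075,0,-0.16],[-0.02,0.01,0.28,-0.014,0.0075,0,-0.16]])

```text
time_s: 6.63
tcp_pos: [0.4656, 0.0329, 0.084]
tool_rot: [[0.023, 1.0, 0.0], [1.0, -0.023, -0.001], [-0.001, 0.0, -1.0]]
contact_force: [-0.5, 0.2, 0.9]
finger_gap: 0.0401
grip_force: 0.0
```

```bash
python3 -c "
from h import *
go([.4665,.032,.034],88.5)"
```

```text
at [0.4656 0.0329 0.084 ] t 6.63 F [-0.5  0.2  0.9] gap 0.0401
cmd [-0.0027  0.0031  0.1666] [0.0005 0.0009 0.004 ]
```

Settled well. Descending and closing.

>>> step_arm(motion=[[-0.003,0.003,0.08,0,0,0,-0.16],[-0.003,0.003,0.165,0,0,0,-0.16],[-0.003,0.003,0.165,0,0,0,-0.16],[-0.003,0.003,0.165,0,0,0,-0.16],[-0.003,0.003,0.165,0,0,0,-1],[-0.003,0.003,0.165,0,0,0,-1],[-0.003,0.003,0.165,0,0,0,-1],[-0.003,0.003,0.165,0,0,0,-1],[-0.003,0.003,0.165,0,0,0,-1],[-0.003,0.003,0.165,0,0,0,-1]])

```text
time_s: 7.47
tcp_pos: [0.4653, 0.0306, 0.0339]
tool_rot: [[0.024, 1.0, -0.002], [1.0, -0.024, -0.001], [-0.001, -0.002, -1.0]]
contact_force: [-3.1, -0.5, 5.9]
finger_gap: 0.0094
grip_force: 30.0
```

>>> step_arm(motion=[[-0.02,-0.003,0,0,0,0,-1],[-0.06,-0.003,0,0,0,0,-1],[-0.1,-0.003,0,0,0,0,-1],[-0.14,-0.003,0,0,0,0,-1],[-0.18,-0.003,0,0,0,0,-1],[-0.16,-0.003,0,0,0,0,-1],[-0.16,-0.003,0,0,0,0,-1]])

```text
time_s: 8.05
tcp_pos: [0.4636, -0.0182, 0.0339]
tool_rot: [[0.025, 1.0, -0.001], [1.0, -0.025, -0.003], [-0.003, -0.0, -1.0]]
contact_force: [-3.0, -5.7, 4.8]
finger_gap: 0.0098
grip_force: 30.0
```

>>> step_arm(motion=[[-0.16,0,0,0,0,0,-0.4],[-0.16,0,0,0,0,0,-0.4],[-0.16,0,0,0,0,0,-0.4],[-0.16,0,0,0,0,0,-0.4]])

```text
time_s: 8.38
tcp_pos: [0.4623, -0.065, 0.0332]
tool_rot: [[0.026, 1.0, -0.0], [1.0, -0.026, -0.0], [-0.0, -0.0, -1.0]]
contact_force: [-0.4, -0.2, -0.6]
finger_gap: 0.0275
grip_force: 0.0
```

I made a mistake there: shifts restart with each call, so the repeated −0.16 moved the tool a further 48 mm while it opened. I need to see where the tray end is now.

```bash
python3 - <<'E'
from h import *
d=grab('scene'); im=d['pixels']
p=grab('side'); 
a=cv2.resize(im[140:260,250:380],None,fx=4,fy=4,interpolation=cv2.INTER_CUBIC)
b=cv2.resize(p['pixels'][180:280,235:325],None,fx=3,fy=3,interpolation=cv2.INTER_CUBIC)
c=np.zeros((480,800,3),np.uint8); c[:,:520]=a; c[:300,525:795]=b
cv2.imwrite('pics/f.png',c[:,:,::-1])
w=grab('wrist','w2.png')
for y in(.0,-.03,-.05,-.07): print(y,(proj(d,[.465,y,.056])-[250,140])*4,(proj(d,[.465,y,.01])-[250,140])*4,proj(w,[.465,y,.07]))
E
```

```text
0.0 [197.40449468 289.57025324] [199.93007943 329.95365046] [322.19726371 173.74676547]
-0.03 [166.48986933 316.22787715] [169.91978315 356.21331796] [324.00836548 250.74252997]
-0.05 [145.56093405 334.27485909] [149.61196076 373.98310799] [325.09718926 297.03193292]
-0.07 [124.3710798  352.54683098] [129.0582706 391.9680377] [326.10370091 339.82198215]
```

View pics/f.png

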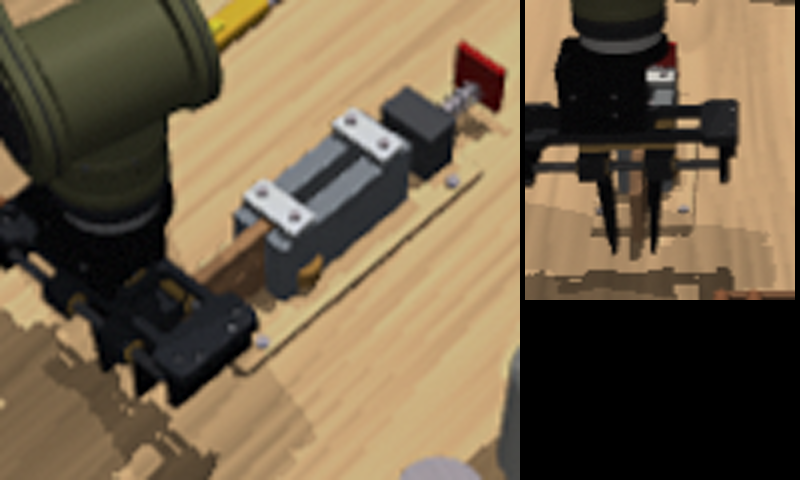

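The tray end is still held in the jig, but its near end is hidden behind the fingers. The wrist view should show the raised middle.

View pics/w2.png

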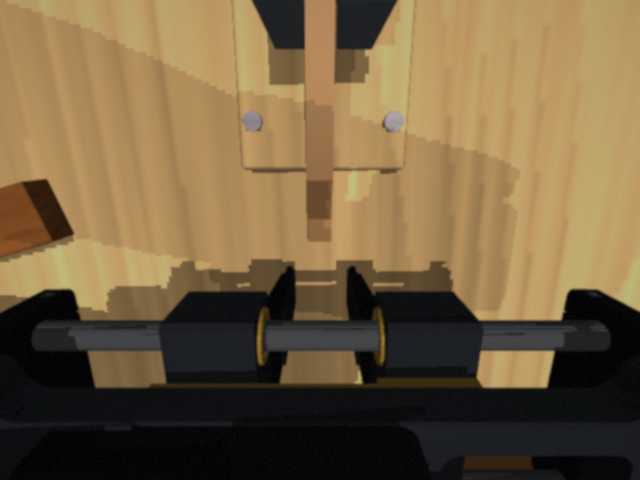

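```bash
python3 - <<'E'
from h import *
w=load('wrist'); im=w['pixels'].astype(int)
print([(v,tuple(int(k) for k in im[v,318])) for v in range(165,250,3)])
print('end',onz(w,319,241,.056),'shoulder foot',onz(w,319,218,.056),'shoulder top',onz(w,320,180,.07),'base front',onz(w,322,168,.01))
print('mid x near mouth',onz(w,320,60,.07), onz(w,320,140,.07),onz(w,306,140,.07),onz(w,334,140,.07))
go([.465,.03,.034],88.5)
E
```

```text
[(165, (148, 108, 70)), (168, (147, 109, 71)), (171, (146, 108, 70)), (174, (146, 107, 68)), (177, (146, 107, 67)), (180, (127, 92, 58)), (183, (102, 73, 45)), (186, (104, 74, 45)), (189, (103, 72, 45)), (192, (103, 74, 47)), (195, (103, 74, 45)), (198, (102, 73, 45)), (201, (102, 73, 45)), (204, (103, 73, 44)), (207, (103, 73, 45)), (210, (104, 74, 45)), (213, (102, 72, 44)), (216, (102, 73, 43)), (219, (126, 91, 56)), (222, (140, 100, 62)), (225, (143, 104, 65)), (228, (140, 101, 63)), (231, (141, 102, 64)), (234, (139, 101, 61)), (237, (140, 101, 62)), (240, (145, 106, 66)), (243, (183, 144, 94)), (246, (186, 148, 97)), (249, (186, 148, 97))]
end [ 0.46294567 -0.03003351  0.056     ] shoulder foot [ 0.46321643 -0.01979323  0.056     ] shoulder top [ 0.46412659 -0.00227656  0.07      ] base front [ 0.46508502 -0.0019536   0.01      ]
mid x near mouth [0.46516257 0.03814062 0.07      ] [0.46449335 0.01203197 0.07      ] [0.45943926 0.0121591  0.07      ] [0.46954718 0.01190485 0.07      ]
at [ 0.4622 -0.0644  0.0331] t 8.53 F [ 0.2  0.3 -0.4] gap 0.0287
cmd [ 0.3147  0.0017 -0.0031] [-0.0008  0.0006  0.0024]
```

The tray end wasn't dragged: its end is at y = −0.030, so its middle is at y ≈ 0.035. Sliding the open fingers there.

>>> step_arm(motion=[[0.06,0,0.01,0,0,0,-0.4],[0.13,0,0.01,0,0,0,-0.4],[0.2,0.001,0.01,0,0,0,-0.4],[0.27,0.001,0.01,0,0,0,-0.4],[0.332,0.001,0.01,0,0,0,-0.4],[0.332,0.001,0.01,0,0,0,-0.4],[0.332,0.001,0.01,0,0,0,-0.4],[0.332,0.001,0.01,0,0,0,-0.4]])

```text
time_s: 9.2
tcp_pos: [0.465, 0.0344, 0.0302]
tool_rot: [[0.024, 1.0, -0.0], [1.0, -0.024, -0.001], [-0.001, -0.0, -1.0]]
contact_force: [-0.6, -0.3, -0.0]
finger_gap: 0.0286
grip_force: 0.0
```

Now close at the middle.

>>> step_arm(motion=[[0,0,0,0,0,0,-1],[0,0,0,0,0,0,-1],[0,0,0,0,0,0,-1],[0,0,0,0,0,0,-1],[0,0,0,0,0,0,-1]])

```text
time_s: 9.62
tcp_pos: [0.4647, 0.0337, 0.0302]
tool_rot: [[0.025, 1.0, -0.002], [1.0, -0.025, -0.001], [-0.001, -0.002, -1.0]]
contact_force: [-2.2, -0.9, 0.8]
finger_gap: 0.0098
grip_force: 30.0
```

>>> step_arm(motion=[[-0.03,0,0,0,0,0,-1],[-0.07,0,0,0,0,0,-1],[-0.11,0,0,0,0,0,-1],[-0.15,0,0,0,0,0,-1],[-0.19,0,-0.002,0,0,0,-1],[-0.22,0,-0.005,0,0,0,-1],[-0.24,0,-0.01,0,0,0,-1],[-0.24,0,-0.01,0,0,0,-1]])

```text
time_s: 10.28
tcp_pos: [0.4636, -0.0387, 0.0336]
tool_rot: [[0.027, 1.0, 0.0], [1.0, -0.027, -0.001], [-0.001, 0.0, -1.0]]
contact_force: [0.2, 0.5, -1.6]
finger_gap: 0.0101
grip_force: 30.0
```

```bash
python3 -c "
from h import *
go([.52,-.17,.25],90)"
```

```text
at [ 0.4636 -0.0387  0.0336] t 10.28 F [ 0.2  0.5 -1.6] gap 0.0101
cmd [-0.4334  0.1998 -0.7208] [ 0.0005  0.0013 -0.0338]
```

>>> step_arm(motion=[[-0.02,0,-0.12,0,0,0,-1],[-0.05,0,-0.25,0,0,0,-1],[-0.1,0,-0.38,0,0,0,-1],[-0.2,0.1,-0.5,0,0,0,-1],[-0.3,0.2,-0.6,0,0,0,-1],[-0.42,0.3,-0.7,0,0,-0.034,-1],[-0.54,0.4,-0.78,0,0,-0.034,-1],[-0.66,0.4,-0.78,0,0,-0.034,-1],[-0.78,0.4,-0.78,0,0,-0.034,-1],[-0.9,0.4,-0.78,0,0,-0.034,-1]])

```text
time_s: 11.12
tcp_pos: [0.5773, -0.2898, 0.2678]
tool_rot: [[-0.004, 1.0, 0.003], [1.0, 0.004, -0.002], [-0.002, 0.003, -1.0]]
contact_force: [0.5, 0.0, 0.0]
finger_gap: 0.01
grip_force: 30.0
```

>>> step_arm(motion=[[-0.12,0,0,0,0,0,-1],[-0.12,0,0,0,0,0,-1],[-0.12,0,0,0,0,0,-1],[-0.12,0,0,0,0,0,-1],[-0.12,0,0,0,0,0,-1]])

```text
time_s: 11.53
tcp_pos: [0.5756, -0.3231, 0.2656]
tool_rot: [[-0.003, 1.0, -0.001], [1.0, 0.003, -0.0], [-0.0, -0.001, -1.0]]
contact_force: [0.0, 0.4, -0.8]
finger_gap: 0.0098
grip_force: 30.0
```

```bash
python3 - <<'E'
from h import *
w=grab('wrist','w3.png'); go([.545,-.26,.2])
for x,y in [(.52,-.33),(.52,-.19)]: print(proj(w,[x,y,.05]))
E
```

```text
at [ 0.5757 -0.323   0.2659] t 11.58 F [ 0.4  0.5 -0.4] gap 0.0101
cmd [ 0.2103 -0.1014  0.2195] [-0.0006  0.0005  0.0043]
[272.38369953 217.43115231]
[267.53708342  86.81107545]
```

View pics/w3.png

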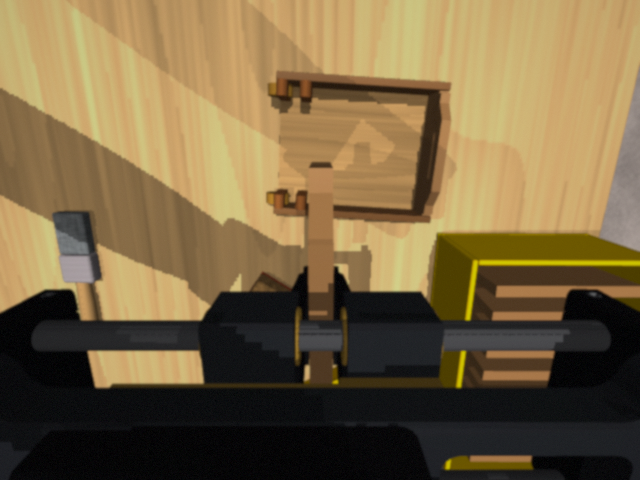

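The wrist view shows the tray, with posts around (278–305,88) and (272–300,200), side walls from (278,73) to (450,85), and a yaw of roughly −4°. The gripped tray end runs down from (320,165). I'll zoom in on the posts.

```bash
python3 - <<'E'
from h import *
w=load('wrist'); im=w['pixels']
a=cv2.resize(im[68:108,255:355],None,fx=7,fy=7,interpolation=cv2.INTER_NEAREST)
b=cv2.resize(im[182:224,255:355],None,fx=7,fy=7,interpolation=cv2.INTER_NEAREST)
c=np.vstack([a,np.zeros((8,700,3),np.uint8),b])
cv2.imwrite('pics/g.png',c[:,:,::-1]); print(c.shape)
E
```

```text
(582, 700, 3)
```

View pics/g.png

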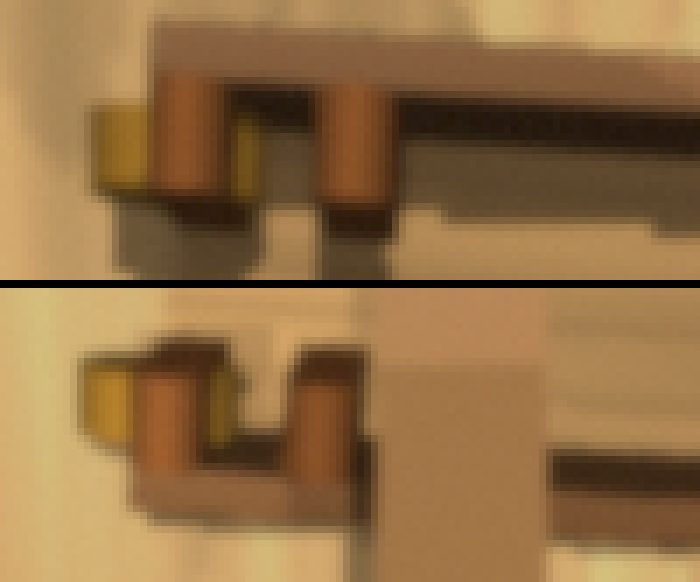

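```bash
python3 - <<'E'
from h import *
w=load('wrist'); im=w['pixels'].astype(int)
A=onz(w,293.75,88,.055); B=onz(w,289.8,201.6,.055)
d=A-B; yaw=-np.degrees(np.arctan2(d[0],d[1])); print(A,B,'yaw',yaw,'len',np.linalg.norm(d))
Ao=onz(w,294,72,.05); Bo=onz(w,290,215.4,.05); print('outer',Ao,Bo,np.linalg.norm(Ao-Bo),(Ao+Bo)/2)
for n,u,v in[('+yL in',281.8,95.1),('+yR in',305.7,97.3),('-yL in',278.6,193.4),('-yR in',301,195.1)]: print(n,onz(w,u,v,.052))
# outer wall line yaw
for v0,v1,u0,u1,sgn in[(66,92,300,440,1)]:
    P=[onz(w,u,v,.05) for u in range(u0,u1,4) for v in [v0+np.argmax(np.abs(np.diff(im[v0:v1,u].sum(1)))[:14])+1]]
    P=np.array(P); k=np.polyfit(P[:,0],P[:,1],1); print('wall yaw',np.degrees(np.arctan(k[0])),np.std(P[:,1]-np.polyval(k,P[:,0])))
print('rightcorners',onz(w,450,85,.05),onz(w,430,221,.05))
# panel in hand: end, top at ends height z = tcp+... 
s=monitor.sense(); z=s['tcp_pos'][2]
g=im[158:172,320]; print([tuple(map(int,x)) for x in g])
for v in(180,210,235):
    r=im[v,295:345]; e=np.abs(np.diff(r.sum(1))); i=np.argsort(e)[-4:]; print(v,sorted(295+i+1),)
print('end at',onz(w,320,163,z-.020+.046),'exp',np.array(s['tcp_pos'])+[0,.065,0])
E
```

```text
[ 0.54786292 -0.19183914  0.055     ] [ 0.54112633 -0.31055299  0.055     ] yaw -3.247850422115187 len 0.11890483524032665
outer [ 0.54803591 -0.17575577  0.05      ] [ 0.54052951 -0.32753653  0.05      ] 0.15196626450962164 [ 0.54428271 -0.25164615  0.05      ]
+yL in [ 0.53495414 -0.19829894  0.052     ]
+yR in [ 0.56003362 -0.20038328  0.052     ]
-yL in [ 0.5283559  -0.30171643  0.052     ]
-yR in [ 0.55372484 -0.30358119  0.052     ]
wall yaw -3.199158373771363 0.0003562164657518791
rightcorners [ 0.71122252 -0.18777384  0.05      ] [ 0.70353985 -0.33374641  0.05      ]
[(173, 133, 83), (174, 134, 83), (170, 132, 82), (150, 115, 71), (113, 85, 54), (83, 61, 37), (73, 53, 31), (68, 48, 30), (76, 55, 34), (112, 82, 52), (158, 117, 75), (180, 134, 87), (186, 138, 90), (185, 136, 89)]
180 [np.int64(304), np.int64(305), np.int64(306), np.int64(319)]
210 [np.int64(308), np.int64(309), np.int64(333), np.int64(334)]
235 [np.int64(304), np.int64(305), np.int64(333), np.int64(334)]
end at [ 0.5757657  -0.25528027  0.2918539 ] exp [ 0.57565514 -0.25796526  0.2658539 ]
```

Tray measured: slot centre (0.5444, −0.2515), yaw −3.2°, and the outer width of 152 mm checks. In the hand, the tray end sits about 1 mm to +y of the TCP.

```bash
python3 -c "
from h import *
go([.5444,-.2524,.105],86.8)"
```

```text
at [ 0.5757 -0.323   0.2659] t 11.58 F [ 0.4  0.5 -0.4] gap 0.0101
cmd [ 0.2358 -0.1031  0.5361] [-0.0005  0.0005  0.0754]
```

>>> step_arm(motion=[[0.08,-0.04,0.1,0,0,0.04,-1],[0.16,-0.08,0.2,0,0,0.0754,-1],[0.236,-0.103,0.3,0,0,0.0754,-1],[0.236,-0.103,0.4,0,0,0.0754,-1],[0.236,-0.103,0.48,0,0,0.0754,-1],[0.236,-0.103,0.536,0,0,0.0754,-1],[0.236,-0.103,0.536,0,0,0.0754,-1],[0.236,-0.103,0.536,0,0,0.0754,-1]])

```text
time_s: 12.25
tcp_pos: [0.544, -0.2525, 0.1045]
tool_rot: [[0.056, 0.998, -0.002], [0.998, -0.056, 0.0], [0.0, -0.002, -1.0]]
contact_force: [0.5, 0.3, -0.0]
finger_gap: 0.0097
grip_force: 30.0
```

```bash
python3 - <<'E'
from h import *
w=grab('wrist','w4.png'); p=grab('side'); s=grab('scene')
go([.5444,-.2524,.075],86.8)
a=w['pixels'][60:300,220:420]
c=np.zeros((560,800,3),np.uint8)
a=cv2.resize(a,None,fx=2.2,fy=2.2); c[:a.shape[0],:a.shape[1]]=a
b=cv2.resize(p['pixels'][235:340,265:385],None,fx=2.9,fy=2.9)[:, :350]; c[:b.shape[0],445:445+b.shape[1]]=b
q=cv2.resize(s['pixels'][250:340,205:325],None,fx=2.7,fy=2.7); c[310:310+q.shape[0],445:445+q.shape[1]]=q
cv2.imwrite('pics/k.png',c[:,:,::-1])
E
```

```text
at [ 0.5458 -0.2542  0.1075] t 12.4 F [-0.1  0.2 -0.9] gap 0.0102
cmd [ 0.0061 -0.0053  0.1083] [ 0.004   0.0032 -0.0014]
```

View pics/k.png

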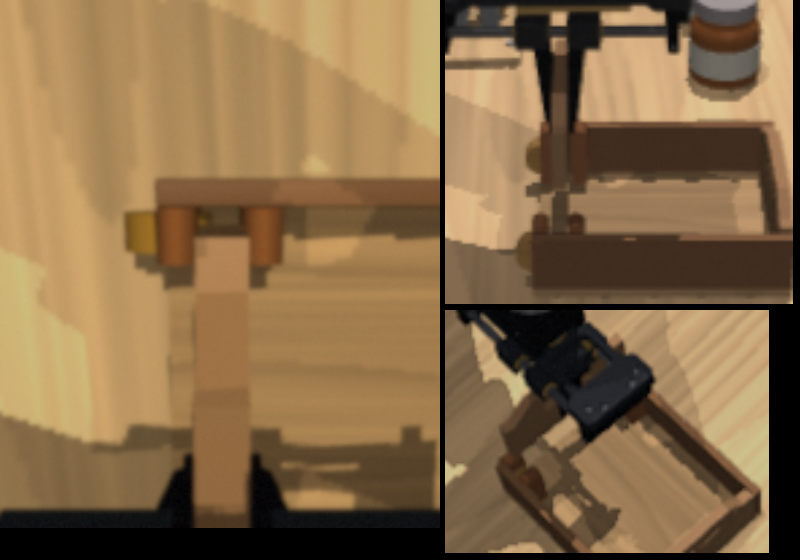

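The composite shows the tray end centred between the posts at the +y corner: in the wrist crop its middle is at 222 and the slot's at 221. In the side view the near end also lines up with its slot. I'll check y once, then lower.

```bash
python3 -c "
from h import *
w=load('wrist'); s=monitor.sense()
print('panel end',onz(w,321,168,.1325),'target +y end',np.array([.5444,-.2515])+.065*np.array([.056,.998]), s['tcp_pos'],s['qd'])
print('posts mid',onz(w,220+221/2.2,60+235/2.2,.055),'panel mid',onz(w,220+222/2.2,60+245/2.2,.1325))"
```

```text
panel end [ 0.54848716 -0.18664536  0.1325    ] target +y end [ 0.54804 -0.18663] [ 0.54577487 -0.25423197  0.107514  ] [-0.00461796 -0.00052208 -0.00343918 -0.00113548 -0.00026339 -0.00098042]
posts mid [ 0.54783611 -0.19107652  0.055     ] panel mid [ 0.54837765 -0.18795082  0.1325    ]
```

>>> step_arm(motion=[[0,0,0.02,0,0,0,-1],[0,0,0.04,0,0,0,-1],[0,0,0.06,0,0,0,-1],[0,0,0.07,0,0,0,-1],[0,0,0.07,0,0,0,-1]])

```text
time_s: 12.82
tcp_pos: [0.5435, -0.2535, 0.0826]
tool_rot: [[0.058, 0.998, -0.003], [0.998, -0.058, 0.0], [0.0, -0.003, -1.0]]
contact_force: [-0.3, -0.1, -0.9]
finger_gap: 0.0096
grip_force: 30.0
```

>>> step_arm(motion=[[0,0,0.015,0,0,0,-1],[0,0,0.03,0,0,0,-1],[0,0,0.04,0,0,0,-1],[0,0,0.05,0,0,0,-1],[0,0,0.05,0,0,0,-1],[0,0,0.05,0,0,0,-1]])

```text
time_s: 13.32
tcp_pos: [0.5442, -0.2538, 0.0688]
tool_rot: [[0.058, 0.998, -0.001], [0.998, -0.058, -0.001], [-0.001, -0.001, -1.0]]
contact_force: [-1.5, 0.3, -2.1]
finger_gap: 0.0097
grip_force: 30.0
```

>>> step_arm(motion=[[0,0,0.01,0,0,0,-1],[0,0,0.02,0,0,0,-1],[0,0,0.03,0,0,0,-1],[0,0,0.04,0,0,0,-1],[0,0,0.04,0,0,0,-1],[0,0,0.04,0,0,0,-1]])

```text
time_s: 13.82
tcp_pos: [0.5442, -0.2537, 0.0566]
tool_rot: [[0.058, 0.998, -0.001], [0.998, -0.058, -0.0], [-0.0, -0.001, -1.0]]
contact_force: [-0.4, 0.1, -1.6]
finger_gap: 0.0099
grip_force: 30.0
```

>>> step_arm(motion=[[0,0,0.01,0,0,0,-1],[0,0,0.02,0,0,0,-1],[0,0,0.03,0,0,0,-1],[0,0,0.03,0,0,0,-1]])

```text
time_s: 14.15
tcp_pos: [0.5442, -0.2543, 0.0494]
tool_rot: [[0.057, 0.998, -0.001], [0.998, -0.057, -0.001], [-0.001, -0.001, -1.0]]
contact_force: [-6.4, 0.8, 9.3]
finger_gap: 0.0101
grip_force: 30.0
```

>>> step_arm(motion=[[0,-0.0015,0.01,0,0,0,-1],[0,-0.0015,0.02,0,0,0,-1],[0,-0.0015,0.02,0,0,0,-1]])

```text
time_s: 14.4
tcp_pos: [0.5442, -0.2547, 0.0437]
tool_rot: [[0.057, 0.998, -0.0], [0.998, -0.057, -0.002], [-0.002, 0.0, -1.0]]
contact_force: [-5.2, 0.3, 6.8]
finger_gap: 0.0099
grip_force: 30.0
```

>>> step_arm(motion=[[0,-0.001,0.015,0,0,0,-1],[0,-0.001,0.03,0,0,0,-1],[0,-0.001,0.04,0,0,0,-1],[0,-0.001,0.04,0,0,0,-1]])

```text
time_s: 14.73
tcp_pos: [0.5441, -0.2548, 0.0314]
tool_rot: [[0.057, 0.998, 0.001], [0.998, -0.057, -0.003], [-0.002, 0.001, -1.0]]
contact_force: [-4.6, -0.1, 5.8]
finger_gap: 0.0099
grip_force: 30.0
```

>>> step_arm(motion=[[0,0,0.008,0,0,0,-1],[0,0,0.016,0,0,0,-1],[0,0,0.016,0,0,0,-1]])

```text
time_s: 14.98
tcp_pos: [0.5442, -0.2549, 0.027]
tool_rot: [[0.057, 0.998, 0.0], [0.998, -0.057, -0.003], [-0.003, 0.001, -1.0]]
contact_force: [-5.0, -0.9, 7.7]
finger_gap: 0.0097
grip_force: 30.0
```

>>> step_arm(motion=[[0,0,0.005,0,0,0,-1],[0,0,0.005,0,0,0,-1],[0,0,0.005,0,0,0,-1]])

```text
time_s: 15.23
tcp_pos: [0.5442, -0.2549, 0.0262]
tool_rot: [[0.057, 0.998, 0.0], [0.998, -0.057, -0.003], [-0.003, 0.0, -1.0]]
contact_force: [-7.5, 1.1, 11.4]
finger_gap: 0.01
grip_force: 30.0
```

>>> step_arm(motion=[[0,0,0.005,0,0,0,-1],[0,0,0.005,0,0,0,-1],[0,0,0.005,0,0,0,-1]])

```text
time_s: 15.48
tcp_pos: [0.5442, -0.2549, 0.0262]
tool_rot: [[0.057, 0.998, -0.0], [0.998, -0.057, -0.002], [-0.002, -0.0, -1.0]]
contact_force: [-11.9, 3.1, 19.8]
finger_gap: 0.0097
grip_force: 30.0
```

It has hit a hard stop at exactly the expected height for home. Releasing and rising.

>>> step_arm(motion=[[0,0,0,0,0,0,-0.2],[0,0,0,0,0,0,-0.2],[0,0,0,0,0,0,-0.2],[0,0,-0.05,0,0,0,-0.2],[0,0,-0.15,0,0,0,-0.2],[0,0,-0.25,0,0,0,-0.2],[0,0,-0.35,0,0,0,-0.2],[-0.2,0,-0.5,0,0,0,-0.2],[-0.3,0,-0.6,0,0,0,-0.2],[-0.3,0,-0.6,0,0,0,-0.2]])

```text
time_s: 16.32
tcp_pos: [0.539, -0.3452, 0.2045]
tool_rot: [[0.057, 0.998, 0.002], [0.998, -0.057, -0.003], [-0.002, 0.002, -1.0]]
contact_force: [-0.8, 0.0, 0.0]
finger_gap: 0.038
grip_force: 0.0
```

```bash
python3 - <<'E'
from h import *
w=grab('wrist'); p=grab('side'); s=grab('scene')
np.save('pics/fin.npy',w,allow_pickle=True)
c=np.zeros((600,800,3),np.uint8)
c[:300,:400]=cv2.resize(w['pixels'],(400,300))
f=lambda im,x,y,W,H,k: cv2.resize(im[y:y+H,x:x+W],None,fx=k,fy=k,interpolation=cv2.INTER_CUBIC)
b=f(p['pixels'],270,255,130,95,3); c[:285,405:795]=b
q=f(s['pixels'],215,260,120,110,2.6); c[305:305+q.shape[0],:q.shape[1]]=q
q=cv2.resize(s['pixels'],(400,300)); c[300:,400:]=q
cv2.imwrite('pics/z.png',c[:,:,::-1]); go([.5,-.3,.2],86.8)
R=lambda t:np.array([.5444,-.2515])+t*np.array([.056,.998])
for t in(-.037,.037): print('pred top edge (home)',proj(w,[*R(t),.066]),'if 5mm high',proj(w,[*R(t),.071]))
for t in(-.037,.037): print('side pred',(proj(p,[*R(t),.066])-[270,255])*3)
im=w['pixels'].astype(int)
for t in(-.065,-.037,0,.037,.065): print(t,proj(w,[*R(t),.066 if abs(t)<.05 else .052]))
E
```

```text
at [ 0.5396 -0.3458  0.2048] t 16.47 F [-0.3 -0.2  0.6] gap 0.0381
cmd [ 0.1447 -0.1408  0.0148] [ 0.0052  0.0043 -0.005 ]
pred top edge (home) [319.67544204 165.30551313] if 5mm high [319.67089829 165.66646942]
pred top edge (home) [319.49736933  73.84990797] if 5mm high [319.48930141  72.60088979]
side pred [104.2684063  135.07469776]
side pred [107.48241576  75.51156731]
-0.065 [319.74572391 194.47597709]
-0.037 [319.67544204 165.30551313]
0 [319.58953748 121.18615669]
0.037 [319.49736933  73.84990797]
0.065 [319.44833185  40.87138451]
```

View pics/z.png

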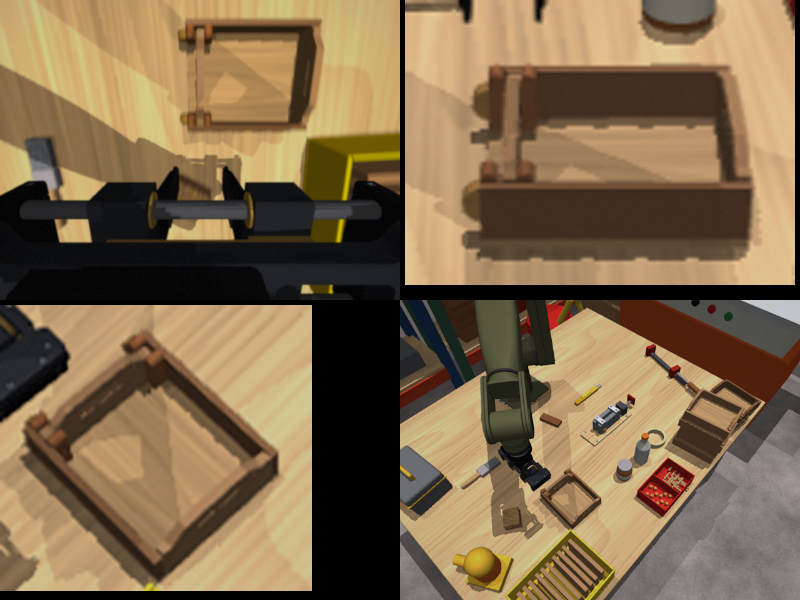

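The final views show the tray end upright in both slots, its top running from (512,76) to (510,138) in the side crop, as predicted for fully home. The ejector is back and the other items have not moved.

```bash
python3 -c "
from h import *
print(ticket.job_done())"
```

```text
the job is handed in; nothing more can be done
None
```

The ejector was pushed to its stop and sprang back. The tray end was drawn out and pressed past the clips down to the tray floor; the final pictures match a fully home fit, and the job is handed in at about 16.5 s. One slip along the way: a repeated shift moved the opening gripper 48 mm too far, but a picture showed the tray end had not moved.

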